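# Enable the bench laser with its key

## Task

Switch on the bench laser: flick the yellow shutter clear of the keyhole until it snaps to its other stop, then take the red-handled key from its sloping stand, push it all the way down into the key switch against its spring and turn it clockwise to the green ON marks. Leave the key in the switch, upright and let go, with the shutter still open. Do not force the lock, and leave the bottle, the jar and the tube rack where they are.

Things in the scene. Friction and masses are not known exactly. Their poses are not given: they have to be found in the camera images.
- console: Blue laser console, fixed; box 200 (x) x 220 (y) x 50 mm high, origin at the centre of its underside, z up, front (white panel) faces its -x. On its top stands the grey key-switch block, 60 (x) x 62 (y) mm, whose aluminium faceplate is at height 90 mm. The block sits in a stiff floating mount, up to 3 mm off its nominal place along x and along y, parallel to the console.
- slot (a point): NOMINAL centre of the keyhole slot on the faceplate's upper face, 45 mm in front of the console's centre, axes as the console; the true slot lies up to 3 mm from it in x and in y, so feel for it. It goes straight down, 27 (y) x 10 mm (x), 1 mm play each side of the bit, no lead-in, through the 6 mm plate into a rotor with the same slot. Hard floor 23.5 mm below the upper face.
- rotor (a joint): Turn of the lock in rad: 0 OFF (bit along the console's y, red dots), growing clockwise seen from above, hard stop at 1.4 (ON, green dots). Light friction (0.04 N m), stays where left. The plate keeps the key from turning unless its foot is held over 20 mm below the plate's upper face, so that the bit is under the plate.
- shutter (a joint): Swing of the yellow shutter (rad) about a vertical axis at shutter_pivot: 0 closed (lying toward console -x, over the slot), growing clockwise seen from above (free end goes toward console +y), stop at 1.8 (open). A sprung strut over centre drives it to 0 below 0.9 and to 1.8 above; about 3 N at the peg starts it.
- shutter_pivot (a point): Shutter's pivot, 32 mm behind the nominal slot centre (console +x), fixed to the console, axes as the console. The blade is 30 mm wide, 4 mm thick, its underside 1.5 mm above the faceplate, level with this point.
- peg (a point): Centre of the top of the black upright thumb peg on the shutter's free end; peg 14 mm in diameter, 36 mm tall standing on the blade, 79 mm from the pivot.
- stand: White key stand, fixed, footprint 78 x 78 mm, origin at the centre of its underside; its block (60 x 70 x 32 mm) slopes 18 degrees, so that the key leans to the stand's -x. Highest edge 52 mm.
- key: Loose key, 88 mm long, about 90 g. Origin at the centre of its foot, z along the key from foot to handle. Steel bit 8 (x) x 25 (y) x 14 mm (z 0 to 14); round steel neck 8 mm in diameter (z 14 to 46); red flat handle 12 (x) x 46 (y) x 42 mm (z 46 to 88). The same after a half turn about z.
- bow (a point): Centre of the key's red handle, 67 mm from its foot; axes as the key (grasp across x, 12 mm). At the start the key's lowest 22 mm are in the stand's sloping slot (1 mm play each side), its z axis leaning 18 to 28 degrees from vertical toward the stand's -x; draw it out along its own axis.
- bottle: Clear bystander bottle with blue cap, 68 mm in diameter, 150 mm tall, origin at the centre of its underside.
- jar: White bystander jar with yellow cap, 72 mm in diameter, 100 mm tall, origin at the centre of its underside.
- tuberack: Blue tube rack with capped tubes, 120 x 80 x 72 mm, origin at the centre of its underside.
- plunger (a joint): Sprung plunger in the rotor, in m: 0 up, 0.012 fully pressed. It meets the key's foot 11.5 mm below the faceplate's upper face with about 4 N, rising to 9 N when the key is home on the hard floor. Once the key is turned and let go, the spring lifts it until its bit bears on the plate's underside (foot 20 mm below the upper face); it then stays captive.
Mind the look-alikes: they are no part of the job. Of the things shaped like the key, the red one is meant.

How it is judged:
By the outcome, as a careful person would: the job done as asked, in the order asked, and still so for the second after the job is handed in, with the robot touching nothing.
It also fails if it takes over 72 s, if anything falls off the work surface, if the arm or the gripper's body presses on something with over 40 N, if the wrist force passes 120 N, or if a joint passes its speed limit or range.

## Robot

A 7-joint arm with a two-finger parallel gripper is mounted at the origin on the work surface. World frame = base frame: x ahead of the robot, y to its left, z up, the work surface at z = 0. Lengths are in m, angles in rad, forces in N, time in s.
With the tool pointing down it reaches from about 0.35 to 0.775 m from the base axis. Payload 3.1 kg.
Tool frame: the origin (TCP) lies midway between the tips of the shut fingers; the grasp point (between the pads) lies r.pinch_z behind it (r.pinch_z is the distance from the TCP to the grasp point, in m); x points along the fingers, y is the direction in which the jaws open and shut, and the axes are right-handed (so a half turn about x gives the same grasp; the last joint's range is limited). The gripper opens to 85 mm and grips with 20 to 120 N. Pads are 22 mm wide; open, the fingers measure 114 mm over their backs; the gripper's body (76 mm by 85 mm) begins 54 mm behind the grasp point. The pads swing forward as they close: fully open they stand 13 mm farther back than shut.
Start: joints at [-1.386, 0.311, 0.014, 1.512, -0.004, 1.319, -0.027], TCP at [0.124, 0.536, 0.231] pointing down, gripper open.
Joint ranges: [-2.7, 2.7], [-0.3, 1.91], [-1.27, 1.3], [0.12, 2.57], [-1.44, 4.58], [0.2, 2.03], [-3.05, 3.05]. Speed limits (rad/s): [2.79, 2.79, 3.14, 3.14, 3.14, 3.14, 3.14].

## Interface

Orientations are given as a unit quaternion [x, y, z, w].
In Python, from cell import r gives the robot as it stands. The module is installed in compiled form; this text tells all that it offers.
- The arm moves only by the tool apply_moves, never from a script. Its argument "commands" is a list that holds one entry, the list of rows, each a list of 5 numbers: the shift along the tool's x, y, z in cm, then the turn about the tool's x in rad, then the opening, from 0 (shut) to 1 (fully open). In form: [[[tx, ty, tz, spin, grip], ...]]. A call has 1 to 10 rows; each row shifts and turns the commanded pose from where the row before left it, along the tool's axes as they then stand; what a row does not reach is not made up. A row lasts 1/8 s, in which the tool goes at most 62.5 mm and 10.7 degrees, less where a joint would pass 70% of its speed; a pose out of reach is approached as far as the arm can. A call is refused whole if a number of a shift passes 6.25 or a number of a turn 0.188, either way. A call with a gripper value outside its range is refused whole. The fingers move at their own pace and stop on an object; the grip force is fixed at half the most. Time passes only in rows, so rows that do not move let the fingers close. It gives the time, the measured TCP pose, the force and the opening at its end, in the units of the state.
- r.observe(): the state, without advancing time (a new reading comes with each control period).
- r.snapshot(name): name is "scene" or "top" or "wrist"; returns a dict with "pixels" (480x640x3 uint8, red, green, blue), "z_map" (480x640 float32, m along the optical axis (not along the pixel's ray), 0 where there is no reading), "fx", "fy", "cx", "cy" (pixels), "world_from_camera" (4x4, takes a point from camera to world coordinates). Camera axes: x right, y up, looking along -z (the intrinsics and any distortion apply to the point x, -y, -z); pixel columns grow to the right and rows downward; lengths in m; the calibration is good to about 2 mm. A picture is of the moment at which its call begins.
- r.hand_in(): hands the job in, once; it reports no verdict.
The state is a dict: "time_s": time; "qpos": joint angles; "qvel": joint speeds; "tau": joint torques, N m; "tcp_pos": TCP position; "ee_rot": TCP orientation; "ft_force": force on the tool from outside, world axes, zero at the start; "ft_torque": the same for the moment, N m; "finger_gap": opening from 0.0 (shut) to 1.0 (fully open).
Only numpy, scipy, OpenCV 4.12 (cv2) and the standard library are available. Lean on these libraries where they do the work, as an engineer would, in place of code of your own. Each camera call takes 0.05 s, during which the arm holds its last target. There are 200 camera calls.

## Working session

There is one attempt and no reset: what is moved stays moved. The work goes in short steps, Python scripts to look and compute and a tool call to move; the robot and the scene stay as the last step left them, time stands still between calls to the robot, and variables do not carry over. Pictures are saved under pics/ and viewed, about 8 in all and at most 12, crops included, and the job is handed in when it is done.

Besides the shell and the picture viewer there is one more tool, called after ">>>" as name(argument=value, ...) on one line, values as JSON. apply_moves: Moves the arm, as the interface text tells. Its arguments: {"type":"object","properties":{"commands":{"type":"array","items":{"type":"array","items":{"type":"array","items":{"type":"number"}}}}},"required":["commands"]}

```bash
mkdir -p pics; cat > h.py <<'E'
import numpy as np, cv2
from cell import r
from scipy.spatial.transform import Rotation as R
def snap(n):
    s=r.snapshot(n); cv2.imwrite(f'pics/_{n}.png',s['pixels'][:,:,::-1]); return s
def cloud(s):
    v,u=np.mgrid[0:480,0:640]; z=s['z_map']
    P=np.stack([(u-s['cx'])/s['fx']*z,-(v-s['cy'])/s['fy']*z,-z,np.ones_like(z)],-1)
    W=(P@np.array(s['world_from_camera']).T)[...,:3]; W[z==0]=np.nan
    return W
E
python3 - <<'E'
from h import *
import pickle
d={}
for n in("scene","top"):
    s=snap(n); d[n]=s
    print(n,{k:v for k,v in s.items() if k not in("pixels","z_map")})
pickle.dump(d,open('d.pkl','wb'))
print(r.observe(), r.pinch_z)
a=np.hstack([d['scene']['pixels'],d['top']['pixels']])
E
```

```text
scene {'fx': 437.46407165681217, 'fy': 437.46407165681217, 'cx': 310.4322495296766, 'cy': 232.60651825566063, 'world_from_camera': array([[-0.4107429 , -0.70649273,  0.57633176,  1.14815854],
       [ 0.91159368, -0.32996917,  0.24518832,  0.25187917],
       [ 0.01694795,  0.62608975,  0.7795668 ,  0.90888761],
       [ 0.        ,  0.        ,  0.        ,  1.        ]])}
top {'fx': 540.9191068803726, 'fy': 540.9191068803726, 'cx': 320.89093521172805, 'cy': 235.40836189566556, 'world_from_camera': array([[-0.02324814,  0.99897221, -0.03891084,  0.51159253],
       [-0.99972519, -0.02311316,  0.0039153 , -0.0082417 ],
       [ 0.00301192,  0.03899117,  0.99923502,  1.34283409],
       [ 0.        ,  0.        ,  0.        ,  1.        ]])}
{'time_s': 0.1, 'qpos': array([-1.38570974,  0.31170325,  0.01397178,  1.51287494, -0.00438352,
        1.31923092, -0.02718703]), 'qvel': array([ 0.00061537, -0.00064235, -0.00086586, -0.00477683, -0.00023513,
       -0.00124775,  0.00111744]), 'tau': array([ 4.06213030e-04, -3.80853152e+01,  1.46486233e-01, -2.31243235e+01,
        1.23748253e-02,  8.16754822e-03,  2.86258637e-05]), 'tcp_pos': array([0.12350018, 0.53528216, 0.23030688]), 'ee_rot': array([ 0.07919827,  0.70262162, -0.08074051,  0.70251795]), 'ft_force': array([ 1.22080547, -0.77968774,  0.59239842]), 'ft_torque': array([ 0.04523251,  0.00237007, -0.00723654]), 'finger_gap': 0.9954413600821338} 0.0187
```

```bash
ls; ls pics
```

```text
d.pkl
h.py
pics
_scene.png
_top.png
```

View pics/_top.png

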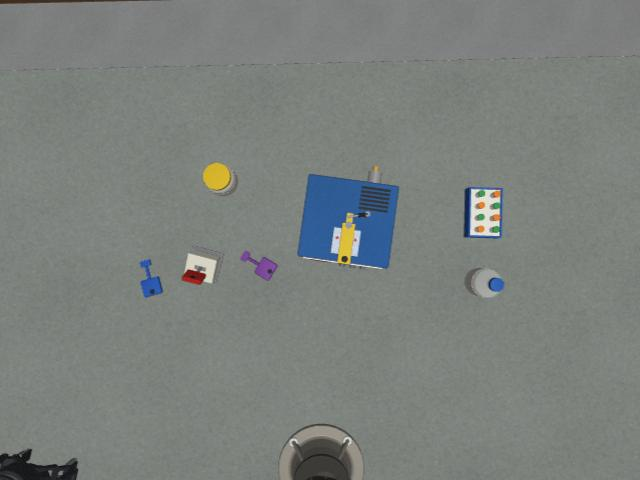

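View pics/_scene.png

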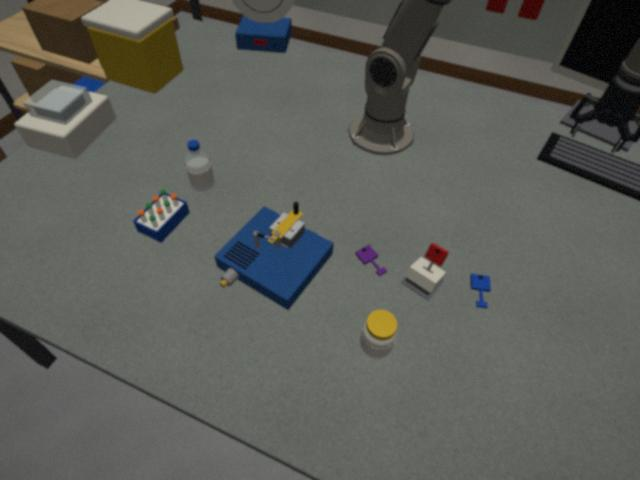

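Candidates for the key: red (195,277) standing in the white stand, purple (262,265) and blue (150,285) lying flat. The red one fits, since it is in the sloping stand. The shutter, closed, is yellow at (346,243), with its black peg at (345,259).

```bash
python3 - <<'E'
from h import *
import pickle
d=pickle.load(open('d.pkl','rb'))
s=d['top'];W=cloud(s);im=s['pixels'][:,:,::-1].copy();hsv=cv2.cvtColor(im,cv2.COLOR_BGR2HSV)
H,S,V=[hsv[...,i].astype(int) for i in range(3)]
def stat(n,m):
    P=W[m];P=P[np.isfinite(P).all(1)];print(n,len(P),np.median(P,0).round(4),P.min(0).round(3),P.max(0).round(3));return P
box=lambda u0,u1,v0,v1:(np.mgrid[0:480,0:640][1]>=u0)&(np.mgrid[0:480,0:640][1]<u1)&(np.mgrid[0:480,0:640][0]>=v0)&(np.mgrid[0:480,0:640][0]<v1)
def onplane(c,z):
    M=np.array(s['world_from_camera']);c=np.atleast_2d(c)
    D=np.c_[(c[:,0]-s['cx'])/s['fx'],-(c[:,1]-s['cy'])/s['fy'],-np.ones(len(c))]@M[:3,:3].T
    return M[:3,3]+D*((z-M[2,3])/D[:,2])[:,None]
# console
m=(H>100)&(H<125)&(S>120)&box(285,410,160,285)
k=cv2.morphologyEx(m.astype(np.uint8),cv2.MORPH_CLOSE,np.ones((25,25)))
c=max(cv2.findContours(k,0,1)[0],key=cv2.contourArea).reshape(-1,2)
Q=onplane(c,0.05)[:,:2]; rect=cv2.minAreaRect((Q*1000).astype(np.float32)); print('console',rect); print(cv2.boxPoints(rect))
y=stat('yellow',(H>20)&(H<32)&(S>150)&box(330,365,205,270))
stat('peg',(V<50)&box(335,356,250,270)&(W[...,2]>.11))
st=stat('stand',(S<50)&(V>170)&box(175,225,240,290))
red=((H<6)|(H>174))&(S>150)&box(175,215,260,290)
p=stat('red',red)
stat('plate',(S<40)&(V>150)&box(325,370,222,262)&(W[...,2]>.08))
for n,b in (('purple',box(240,280,245,285)),('blue',box(135,165,255,300))): stat(n,b&(S>120))
c=cv2.findContours(red.astype(np.uint8),0,1)[0];c=max(c,key=cv2.contourArea);print(cv2.minAreaRect(c))
crop=np.vstack([np.hstack([cv2.resize(im[235:300,170:235],(400,400)),cv2.resize(im[205:275,320:390],(400,400))])])
cv2.imwrite('pics/a.png',crop)
E
```

```text
console ((596.497802734375, -79.1778335571289), (217.2772979736328, 197.6473846435547), 80.63866424560547)
[[ 481.31906  -170.29498 ]
 [ 676.33417  -202.44434 ]
 [ 711.6765     11.939316]
 [ 516.66144    44.08867 ]]
yellow 447 [ 0.5433 -0.0708  0.097 ] [ 0.495 -0.09   0.088] [ 0.61  -0.051  0.136]
peg 4 [ 0.5081 -0.06    0.1342] [ 0.505 -0.068  0.132] [ 0.509 -0.059  0.136]
stand 461 [0.5001 0.2695 0.0469] [0.456 0.239 0.032] [0.527 0.316 0.058]
red 217 [0.4718 0.2822 0.0982] [0.455 0.261 0.072] [0.487 0.307 0.11 ]
plate 328 [ 0.5466 -0.0576  0.0922] [ 0.513 -0.102  0.085] [ 0.59  -0.036  0.104]
purple 350 [0.4917 0.1302 0.0136] [ 0.459  0.098 -0.001] [0.529 0.185 0.022]
blue 392 [0.4543 0.4106 0.0133] [ 0.425  0.38  -0.001] [0.513 0.434 0.021]
((193.08297729492188, 276.68878173828125), (21.257165908813477, 11.594819068908691), 14.931416511535645)
```

View pics/a.png

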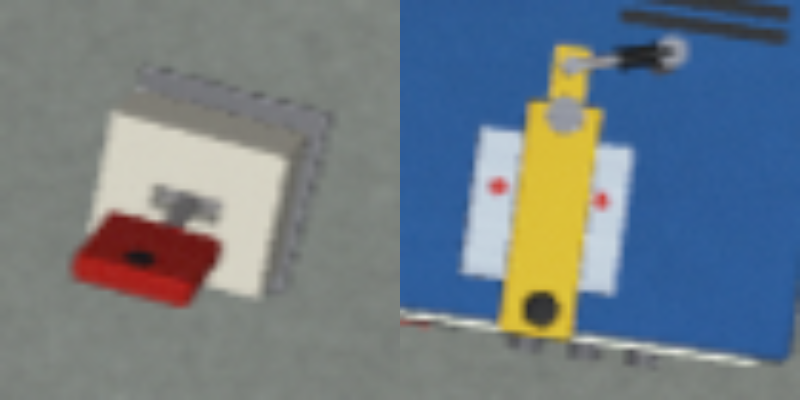

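```bash
cat >> h.py <<'E'
def to(p,n=None,axis=None,grip=None):
    """print tool-frame shift (cm) from measured pose to world p, and spin to put tool y on horizontal axis"""
    o=r.observe(); M=R.from_quat(o['ee_rot']).as_matrix(); d=M.T@(np.array(p)-o['tcp_pos'])*100
    sp=0
    if axis is not None:
        a=M.T@np.array([*axis,0.]); sp=np.arctan2(a[2],a[1]); sp=(sp+np.pi/2)%np.pi-np.pi/2
    print('shift cm',d.round(2),'norm',np.linalg.norm(d).round(1),'spin',round(float(sp),3))
def st():
    o=r.observe(); print({k:np.round(o[k],4).tolist() for k in('time_s','qpos','tcp_pos','ft_force','ft_torque','finger_gap')}); print(R.from_quat(o['ee_rot']).as_matrix().round(3).tolist()); return o
E
python3 - <<'E'
from h import *
st(); to([0.4993,-0.1037,0.23],axis=(-.163,-.987))
E
```

```text
{'time_s': 0.1, 'qpos': [-1.3857, 0.3117, 0.014, 1.5129, -0.0044, 1.3192, -0.0272], 'tcp_pos': [0.1235, 0.5353, 0.2303], 'ft_force': [1.2208, -0.7797, 0.5924], 'ft_torque': [0.0452, 0.0024, -0.0072], 'finger_gap': 0.9954}
[[-0.0, 0.225, 0.974], [-0.002, 0.974, -0.225], [-1.0, -0.002, 0.0]]
shift cm [  0.15 -53.82  50.98] norm 74.1 spin -0.063
```

>>> apply_moves(commands=[[[0,-4.2,4.0,0,0],[0,-4.2,4.0,0,0],[0,-4.2,4.0,0,0],[0,-4.2,4.0,0,0],[0,-4.2,4.0,0,0],[0,-4.2,4.0,0,0],[0,-4.2,4.0,0,0],[0,-4.2,4.0,0,0],[0,-4.2,4.0,0,0],[0,-4.2,4.0,0,0]]])

```text
time_s: 1.35
tcp_pos: [0.4194, 0.0352, 0.2312]
ee_rot: [0.08, 0.703, -0.08, 0.703]
ft_force: [0.6, 0.7, 0.3]
finger_gap: -0.002
```

```bash
python3 - <<'E'
from h import *
st(); to([0.4993,-0.1037,0.23],axis=(-.163,-.987))
E
```

```text
{'time_s': 1.35, 'qpos': [-0.7108, 0.0357, 0.6107, 1.8493, -0.0222, 1.2628, 1.2509], 'tcp_pos': [0.4194, 0.0352, 0.2312], 'ft_force': [0.5636, 0.7278, 0.3151], 'ft_torque': [0.073, 0.0037, 0.021], 'finger_gap': -0.002}
[[0.0, 0.224, 0.975], [0.001, 0.975, -0.224], [-1.0, 0.001, 0.0]]
shift cm [  0.11 -11.75  10.9 ] norm 16.0 spin -0.063
```

>>> apply_moves(commands=[[[0,-4,3.7,-0.063,0],[0,-4,3.6,0,0],[0,-3.8,3.6,0,0],[0,0,0,0,0]]])

```text
time_s: 1.85
tcp_pos: [0.5047, -0.1043, 0.2306]
ee_rot: [0.059, 0.705, -0.062, 0.704]
ft_force: [-0.7, 1.1, -0.4]
finger_gap: 0.004
```

```bash
python3 - <<'E'
from h import *
s=snap('wrist');W=cloud(s)
st(); to([0.4993,-0.1037,0.105],axis=(-.163,-.987))
print(s['world_from_camera'],s['fx'])
E
```

```text
{'time_s': 1.9, 'qpos': [-0.4309, 0.2852, 0.755, 1.6288, -0.1988, 1.3089, 1.7585], 'tcp_pos': [0.5041, -0.1013, 0.2305], 'ft_force': [-0.9593, 0.9113, -0.6871], 'ft_torque': [-0.0087, -0.0212, -0.0102], 'finger_gap': 0.0017}
[[-0.002, 0.167, 0.986], [-0.002, 0.986, -0.167], [-1.0, -0.002, -0.002]]
shift cm [12.55 -0.29 -0.41] norm 12.6 spin -0.005
[[ 0.17163183 -0.9343842  -0.31219975  0.42417583]
 [ 0.98515373  0.16155335  0.05807446 -0.08994527]
 [-0.00382694 -0.31753217  0.94823978  0.37314348]
 [ 0.          0.          0.          1.        ]] 394.30611105036553
```

View pics/_wrist.png

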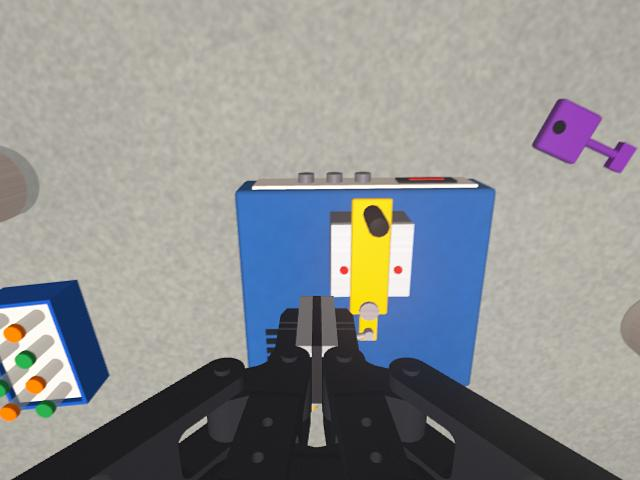

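The wrist view shows the shutter closed, with the peg top at about (374,214), red dots at (344,270) and (398,270), and the pivot at (369,311).

```bash
cat >> h.py <<'E'
def ray(s,c,z):
    M=np.array(s['world_from_camera']);c=np.atleast_2d(c).astype(float)
    D=np.c_[(c[:,0]-s['cx'])/s['fx'],-(c[:,1]-s['cy'])/s['fy'],-np.ones(len(c))]@M[:3,:3].T
    return M[:3,3]+D*((z-M[2,3])/D[:,2])[:,None]
E
python3 - <<'E'
from h import *
s=snap('wrist');im=s['pixels'][:,:,::-1];hsv=cv2.cvtColor(im,cv2.COLOR_BGR2HSV);H,S,V=[hsv[...,i].astype(int) for i in range(3)]
W=cloud(s);print(ray(s,[374,214],.1315).round(4),ray(s,[369,311],.0955).round(4))
m=((H<6)|(H>174))&(S>120);m[:,:330]=0;m[:255]=0;m[285:]=0;m[:,415:]=0
n,l,t,c=cv2.connectedComponentsWithStats(m.astype(np.uint8));print(t[1:],c[1:])
g=ray(s,[x for x,a in zip(c[1:],t[1:,4]) if a>8],.09);print(g.round(4),g.mean(0),W[262,340])
E
```

```text
[[ 0.4944 -0.0629  0.1315]] [[ 0.5833 -0.0728  0.0955]]
[[335 268   8   8  48]
 [389 268   8   8  49]] [[338.83333333 271.89583333]
 [392.67346939 271.57142857]]
[[ 0.5484 -0.0914  0.09  ]
 [ 0.5552 -0.0499  0.09  ]] [ 0.5518022  -0.07064885  0.09      ] [ 0.54002452 -0.0892262   0.09077158]
```

>>> apply_moves(commands=[[[4,-0.1,-0.4,0,0],[4.5,0,0,0,0],[4,0,0,0,0],[0,0,0,0,0]]])

```text
time_s: 2.45
tcp_pos: [0.4969, -0.0965, 0.1037]
ee_rot: [0.058, 0.708, -0.056, 0.702]
ft_force: [0.8, -0.5, 0.6]
finger_gap: 0.0
```

```bash
python3 - <<'E'
from h import *
st()
for t in([0.4993,-0.1037,0.105],):to(t)
E
```

```text
{'time_s': 2.45, 'qpos': [-0.3864, 0.4014, 0.705, 1.8252, -0.2998, 1.0325, 1.8472], 'tcp_pos': [0.4969, -0.0965, 0.1037], 'ft_force': [0.7773, -0.4692, 0.6499], 'ft_torque': [-0.0062, 0.0121, 0.0537], 'finger_gap': 0.0002}
[[-0.008, 0.16, 0.987], [0.003, 0.987, -0.16], [-1.0, 0.001, -0.008]]
shift cm [-0.14 -0.67  0.35] norm 0.8 spin 0.0
```

>>> apply_moves(commands=[[[0,1.5,0.2,0,0],[0,1.5,0,0,0],[0,1.5,0,0,0],[0,1.0,0.1,0,0],[0,1.2,0.6,0,0],[0,1.2,0.8,0,0],[0,1.0,0.8,0,0],[0,0,0,0,0]]])

```text
time_s: 3.45
tcp_pos: [0.5399, -0.0133, 0.1058]
ee_rot: [0.057, 0.705, -0.056, 0.704]
ft_force: [-0.1, 0.2, -1.0]
finger_gap: -0.001
```

```bash
python3 - <<'E'
from h import *
st()
s=snap('top');W=cloud(s);im=s['pixels'][:,:,::-1];hsv=cv2.cvtColor(im,cv2.COLOR_BGR2HSV)
m=cv2.inRange(hsv,(20,150,80),(32,255,255))>0;m[:190]=0;m[290:]=0;m[:,290:][:,130:]=0;m[:,:290]=0
P=W[m];print(len(P),np.nanmedian(P,0),np.nanmin(P,0),np.nanmax(P,0))
E
```

```text
{'time_s': 3.45, 'qpos': [-0.5046, 0.4561, 0.6726, 1.7376, -0.3212, 1.0613, 1.6876], 'tcp_pos': [0.5399, -0.0133, 0.1058], 'ft_force': [-0.0773, 0.2136, -0.9521], 'ft_torque': [-0.0116, -0.0176, 0.01], 'finger_gap': -0.0007}
[[-0.001, 0.16, 0.987], [0.001, 0.987, -0.16], [-1.0, 0.001, -0.001]]
142 [ 0.61105229 -0.03412736  0.09732445] [ 0.56819982 -0.1038033   0.09063704] [0.62864058 0.00365963 0.47982018]
```

>>> apply_moves(commands=[[[-5,0,-0.5,0,0],[-5,0,-2,0,0.3],[-4,3,-2.5,0,0.6],[0,5.5,-2,0,0.7],[0,5.5,-1.8,0,0.7],[0,5.5,-1.8,0,0.7],[0,5.5,-1.8,0,0.7],[0,2,-1,0,0.7],[0,0,0,0.18,0.7],[0,0,0,0.18,0.7]]])

```text
time_s: 4.75
tcp_pos: [0.4507, 0.2721, 0.246]
ee_rot: [0.185, 0.683, -0.185, 0.682]
ft_force: [0.5, 0.2, -0.3]
finger_gap: 0.7
```

>>> apply_moves(commands=[[[0,0,0,0.18,0.7],[0,0,0,0.18,0.7],[0,0,0,0.18,0.7],[0,0,0,0.18,0.7],[0,0,0,0.18,0.7],[0,0,0,0.18,0.7],[0,0,0,0.1,0.7],[0,0,0,0,0.7],[0,0,0,0,0.7]]])

```text
time_s: 5.88
tcp_pos: [0.4511, 0.2721, 0.2462]
ee_rot: [-0.532, -0.466, 0.532, -0.466]
ft_force: [0.3, -0.5, 1.1]
finger_gap: 0.701
```

```bash
python3 - <<'E'
from h import *
st(); s=snap('wrist')
E
```

```text
{'time_s': 5.875, 'qpos': [-1.2257, 0.3255, 0.8585, 1.5709, -0.2503, 1.3607, -0.4725], 'tcp_pos': [0.4511, 0.2721, 0.2462], 'ft_force': [0.3458, -0.4767, 1.0559], 'ft_torque': [0.0184, -0.0247, 0.0184], 'finger_gap': 0.7006}
[[-0.001, 0.991, -0.132], [-0.0, -0.132, -0.991], [-1.0, -0.001, 0.0]]
```

View pics/_wrist.png

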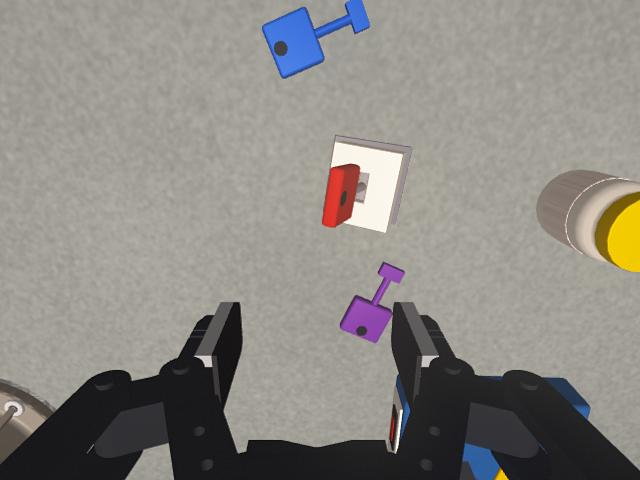

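The wrist view shows the red key's handle at (341,196) leaning left (world -x) out of the white stand at (370,180). The purple key (370,305) and blue key (300,40) lie flat, so the red key in the stand is confirmed.

```bash
python3 - <<'E'
from h import *
s=snap('wrist');W=cloud(s);im=s['pixels'][:,:,::-1];hsv=cv2.cvtColor(im,cv2.COLOR_BGR2HSV);H,S,V=[hsv[...,i].astype(int) for i in range(3)]
m=(((H<8)|(H>172))&(S>120)).astype(np.uint8);m[:140]=0;m[250:]=0;m[:,:300]=0;m[:,390:]=0
# stand slope plane: white
w=((S<60)&(V>200)).astype(np.uint8);w[:130]=0;w[240:]=0;w[:,:315]=0;w[:,420:]=0
def plane(P,it=300,t=.0012):
    best=None;g=np.random.default_rng(0)
    for _ in range(it):
        a=P[g.choice(len(P),3,False)];n=np.cross(a[1]-a[0],a[2]-a[0]);L=np.linalg.norm(n)
        if L<1e-8: continue
        n/=L;i=abs((P-a[0])@n)<t
        if best is None or i.sum()>best.sum():best=i
    c=P[best].mean(0);n=np.linalg.svd(P[best]-c)[2][2];return n*np.sign(n[2]),c,best
Pw=W[cv2.erode(w,np.ones((3,3)))>0];Pw=Pw[np.isfinite(Pw).all(1)];n,c,b=plane(Pw);print('slope n',n.round(3),np.degrees(np.arccos(n[2])),'az',np.degrees(np.arctan2(n[1],n[0])),c.round(4),b.sum(),len(Pw),Pw[b].min(0),Pw[b].max(0))
P=W[m>0];P=P[np.isfinite(P).all(1)]
for k in range(2):
    n2,c2,b=plane(P);print('red face n',n2.round(3),'incl',np.degrees(np.arcsin(n2[2])),'az',np.degrees(np.arctan2(n2[1],n2[0])),c2.round(4),b.sum(),len(P));F=P[b]
    print(F.min(0).round(4),F.max(0).round(4)); P=P[~b]
im2=cv2.resize(im[125:245,300:420],(600,600),interpolation=cv2.INTER_CUBIC);cv2.imwrite('pics/b.png',im2)
c=max(cv2.findContours(m,0,1)[0],key=cv2.contourArea);print(cv2.approxPolyDP(c,2.5,True).reshape(-1,2).tolist())
E
```

```text
slope n [-0.293  0.082  0.952] 17.748803604557295 az 164.30342139902925 [0.5009 0.2814 0.0451] 2636 2967 [0.46866223 0.23803427 0.03240705] [0.52637261 0.31872259 0.05206671]
red face n [ 0.87  -0.25   0.425] incl 25.13950112309329 az -16.008508379223276 [0.4758 0.2845 0.0901] 879 1637
[0.4626 0.2619 0.0692] [0.4891 0.3064 0.1058]
red face n [-0.449  0.123  0.885] incl 62.26177813475314 az 164.72260040182678 [0.464  0.2869 0.1021] 607 758
[0.4546 0.2642 0.0985] [0.4735 0.3079 0.1049]
[[357, 165], [331, 168], [322, 218], [324, 225], [334, 227], [350, 216], [359, 173]]
```

View pics/b.png

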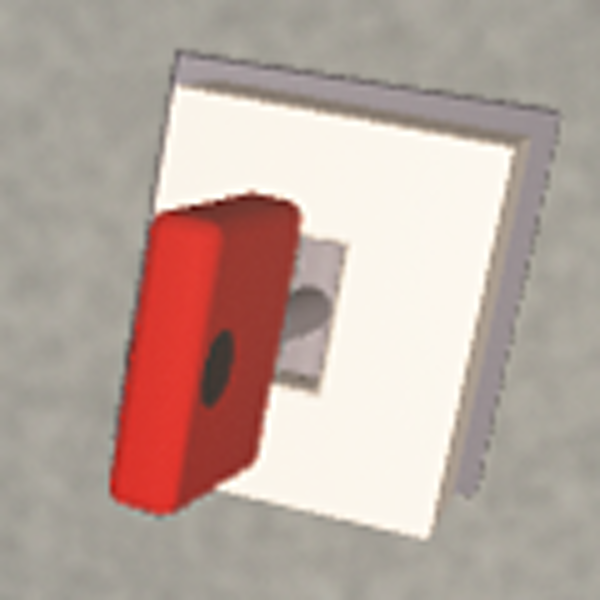

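```bash
python3 - <<'E'
from h import *
to([0.468,0.286,0.125],axis=(.964,-.267))
E
```

```text
shift cm [12.13  1.49 -1.59] norm 12.3 spin 0.138
```

>>> apply_moves(commands=[[[0,1.5,-1.6,0.138,0.7],[5,0,0,0,0.6],[5,0,0,0,0.6],[2,0,0,0,0.6],[0,0,0,0,0.6],[0,0,0,0,0.6]]])

```text
time_s: 6.72
tcp_pos: [0.4692, 0.2866, 0.1275]
ee_rot: [0.564, 0.428, -0.562, 0.428]
ft_force: [0.7, -0.8, 0.3]
finger_gap: 0.604
```

```bash
python3 - <<'E'
from h import *
st();to([0.468,0.286,0.086],axis=(.964,-.267))
E
```

```text
{'time_s': 6.725, 'qpos': [-1.1722, 0.4861, 0.8237, 1.6916, -0.3884, 1.1333, -0.51], 'tcp_pos': [0.4692, 0.2866, 0.1275], 'ft_force': [0.6875, -0.8409, 0.3305], 'ft_torque': [0.0137, -0.0101, -0.0235], 'finger_gap': 0.6039}
[[0.002, 0.964, -0.268], [0.001, -0.268, -0.964], [-1.0, 0.002, -0.002]]
shift cm [ 4.15 -0.11  0.1 ] norm 4.2 spin -0.001
```

>>> apply_moves(commands=[[[2.1,-0.1,0.1,0,0.5],[2.1,0,0,0,0.45],[0,0,0,0,0.4],[0,0,0,0,0.35],[0,0,0,0,0.3],[0,0,0,0,0.26],[0,0,0,0,0.24],[0,0,0,0,0.22],[0,0,0,0,0.2]]])

```text
time_s: 7.85
tcp_pos: [0.4687, 0.2856, 0.0854]
ee_rot: [0.564, 0.427, -0.562, 0.428]
ft_force: [2.4, -0.3, 3.7]
finger_gap: 0.202
```

```bash
python3 - <<'E'
from h import *
st();s=snap('wrist');cv2.imwrite('pics/c.png',s['pixels'][100:480,160:480,::-1])
E
```

```text
{'time_s': 7.85, 'qpos': [-1.1505, 0.5322, 0.7952, 1.7424, -0.4308, 1.0469, -0.4762], 'tcp_pos': [0.4687, 0.2856, 0.0854], 'ft_force': [2.3629, -0.2969, 3.7489], 'ft_torque': [-0.1576, -0.5712, 0.0441], 'finger_gap': 0.2019}
[[0.003, 0.963, -0.268], [0.001, -0.268, -0.963], [-1.0, 0.003, -0.002]]
```

View pics/c.png

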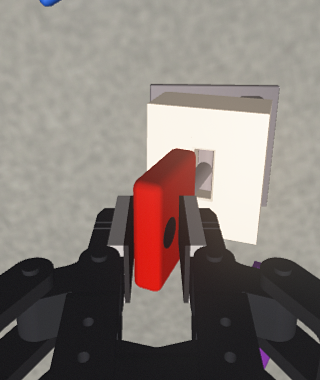

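>>> apply_moves(commands=[[[0,0,0,0,0.15],[0,0,0,0,0.1],[0,0,0,0,0.1]]])

```text
time_s: 8.28
tcp_pos: [0.4713, 0.2852, 0.087]
ee_rot: [0.566, 0.426, -0.56, 0.429]
ft_force: [2.7, -1.3, 9.7]
finger_gap: 0.171
```

```bash
python3 - <<'E'
from h import *
st()
E
```

```text
{'time_s': 8.275, 'qpos': [-1.15, 0.5312, 0.7973, 1.7399, -0.4295, 1.0455, -0.4762], 'tcp_pos': [0.4713, 0.2852, 0.087], 'ft_force': [2.7082, -1.3314, 9.7132], 'ft_torque': [-0.5166, -1.1103, 0.0198], 'finger_gap': 0.1708}
[[0.009, 0.963, -0.269], [0.001, -0.269, -0.963], [-1.0, 0.008, -0.004]]
```

>>> apply_moves(commands=[[[-0.46,-0.18,0,0,0.1],[-0.46,-0.18,0,0,0.1],[-0.46,-0.18,0,0,0.1],[0,0,0,0,0.1]]])

```text
time_s: 8.78
tcp_pos: [0.4685, 0.2846, 0.1]
ee_rot: [0.567, 0.424, -0.56, 0.43]
ft_force: [8.7, -3.3, 1.6]
finger_gap: 0.167
```

```bash
python3 - <<'E'
from h import *
st()
s=snap('wrist');W=cloud(s);im=s['pixels'][:,:,::-1];hsv=cv2.cvtColor(im,cv2.COLOR_BGR2HSV);H,S,V=[hsv[...,i].astype(int) for i in range(3)]
m=(((H<8)|(H>172))&(S>120));m[:,:250]=0;m[:,400:]=0
P=W[m];print(len(P),np.nanmin(P,0),np.nanmax(P,0))
E
```

```text
{'time_s': 8.775, 'qpos': [-1.1696, 0.5094, 0.8117, 1.7367, -0.4084, 1.0626, -0.4964], 'tcp_pos': [0.4685, 0.2846, 0.1], 'ft_force': [8.7069, -3.2925, 1.5991], 'ft_torque': [-0.8619, -2.5405, -0.0083], 'finger_gap': 0.167}
[[0.014, 0.963, -0.27], [-0.002, -0.27, -0.963], [-1.0, 0.014, -0.002]]
5178 [0.45591665 0.2620332  0.07848361] [0.48832983 0.30749162 0.12500608]
```

>>> apply_moves(commands=[[[-0.5,-0.1,0,0,0.1],[-0.5,-0.13,0,0,0.1],[-0.5,-0.13,0,0,0.1],[-0.8,0,0,0,0.05],[-1.5,0,0,0,0],[-3,0,0,0,0],[-3,0,0,0,0],[0,0,0,0,0],[0,0,0,0,0]]])

```text
time_s: 9.95
tcp_pos: [0.4576, 0.288, 0.1957]
ee_rot: [-0.562, -0.428, 0.563, -0.428]
ft_force: [0.2, -0.2, -0.4]
finger_gap: 0.117
```

```bash
python3 - <<'E'
from h import *
st(); s=snap('scene'); w=snap('wrist')
cv2.imwrite('pics/d.png',np.hstack([cv2.resize(s['pixels'][200:310,370:500,::-1],(520,440)),w['pixels'][40:480,170:450,::-1]]))
E
```

```text
{'time_s': 9.95, 'qpos': [-1.2269, 0.404, 0.8655, 1.6186, -0.3193, 1.269, -0.5753], 'tcp_pos': [0.4576, 0.288, 0.1957], 'ft_force': [0.2277, -0.2425, -0.426], 'ft_torque': [0.0197, -0.0286, 0.0008], 'finger_gap': 0.1169}
[[-0.001, 0.964, -0.267], [-0.0, -0.267, -0.964], [-1.0, -0.001, 0.0]]
```

View pics/d.png

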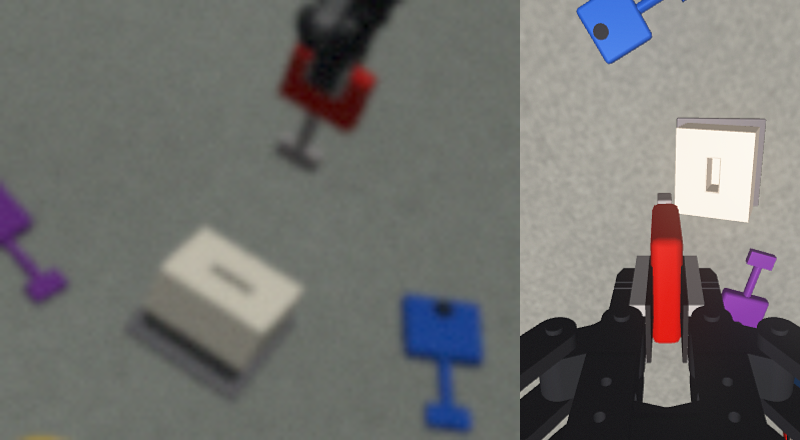

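The key is held upright between the pads, out of the stand. In the wrist view the handle's top runs along the jaw plane and the tip of the bit shows at crop (664,198).

```bash
python3 - <<'E'
from h import *
o=r.observe();M=R.from_quat(o['ee_rot']).as_matrix()
s=snap('wrist');W=cloud(s);im=s['pixels'][:,:,::-1];hsv=cv2.cvtColor(im,cv2.COLOR_BGR2HSV);H,S,V=[hsv[...,i].astype(int) for i in range(3)]
T=(W-o['tcp_pos'])@M   # tool coords
m=(((H<8)|(H>172))&(S>120));m[:,:280]=0;m[:,350:]=0
P=T[m]*1000;ax=P[:,0]
top=P[(ax<np.nanpercentile(ax,1)+4)]
print('red tool xyz min/max',np.nanpercentile(P,[1,99],axis=0).round(1))
A=np.c_[top[:,1:],np.ones(len(top))];co=np.linalg.lstsq(A,top[:,0],rcond=None)[0];print('top face fit x=a*y+b*z+c',co.round(3),len(top),np.percentile(top,[1,50,99],axis=0).round(1))
b=T[225:246,300:330].reshape(-1,3)*1000;hb=hsv[225:246,300:330].reshape(-1,3)
sel=(b[:,0]<60)&(hb[:,1]<80);print('bit',sel.sum(),np.percentile(b[sel],[1,50,99],axis=0).round(1))
E
```

```text
red tool xyz min/max [[-19.9  -5.8 -22.6]
 [ 22.7   5.4  21.3]]
top face fit x=a*y+b*z+c [ -27.806   -0.337 -162.362] 55 [[-26.   -5.1 -10.7]
 [-21.1  -5.1  -1.1]
 [-16.7  -5.   10.1]]
bit 23 [[ 58.9  -4.6 -11.9]
 [ 59.7  -1.3 -10.9]
 [ 60.    2.4 -10. ]]
```

```bash
python3 - <<'E'
from h import *
to([0.552,-0.0705,0.225],axis=(.987,-.1615))
E
```

```text
shift cm [-2.98 18.7  31.99] norm 37.2 spin -0.109
```

>>> apply_moves(commands=[[[-3,0,0,0,0],[0,2.2,3.8,0,0],[0,2.4,4.1,0,0],[0,2.4,4.1,0,0],[0,2.4,4.1,0,0],[0,2.4,4.1,0,0],[0,2.4,4.1,0,0],[0,2.4,4.1,0,0],[0,2.1,3.6,-0.109,0],[0,0,0,0,0]]])

```text
time_s: 11.35
tcp_pos: [0.552, -0.0763, 0.2256]
ee_rot: [-0.54, -0.455, 0.542, -0.456]
ft_force: [-0.4, 0.7, -1.4]
finger_gap: 0.123
```

>>> apply_moves(commands=[[[0,0,0,0,0],[0,0,0,0,0]]])

```text
time_s: 11.6
tcp_pos: [0.5528, -0.0682, 0.2255]
ee_rot: [-0.538, -0.459, 0.538, -0.458]
ft_force: [-0.1, 0.2, -0.8]
finger_gap: 0.12
```

```bash
python3 - <<'E'
from h import *
o=st(); to([0.552,-0.0705,0.225],axis=(.987,-.1615))
w=snap('wrist');t=snap('top')
cv2.imwrite('pics/e.png',np.hstack([cv2.resize(w['pixels'][60:460,120:520,::-1],(500,500)),cv2.resize(t['pixels'][190:290,300:360,::-1],(300,500))]))
E
```

```text
{'time_s': 11.6, 'qpos': [-0.5496, 0.4332, 0.9167, 1.5252, -0.3487, 1.3569, 0.2381], 'tcp_pos': [0.5528, -0.0682, 0.2255], 'ft_force': [-0.1428, 0.1532, -0.7686], 'ft_torque': [0.0026, -0.0476, 0.0359], 'finger_gap': 0.1198}
[[-0.001, 0.987, -0.159], [0.001, -0.159, -0.987], [-1.0, -0.001, -0.001]]
shift cm [ 0.05 -0.04  0.23] norm 0.2 spin 0.003
```

View pics/e.png

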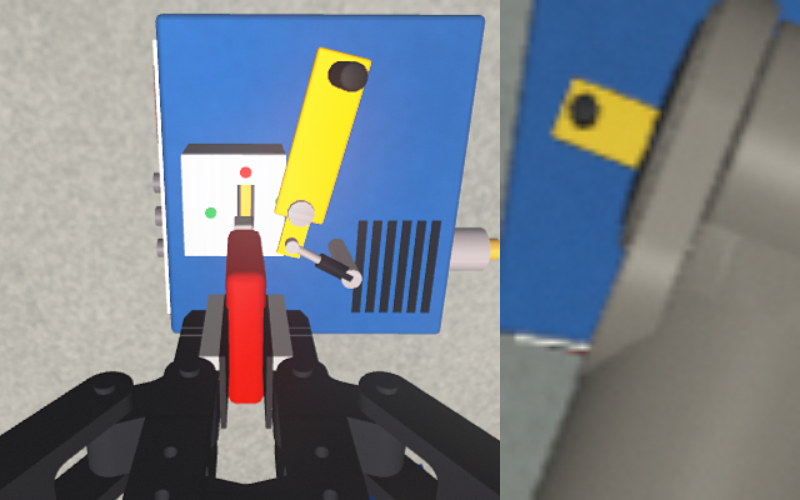

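The shutter is open in the wrist view (blade up-right, peg at (348,76)). The slot shows at crop (246,200) just beyond the bit, with the +y red dot at (246,172) and a green dot at (211,212).

```bash
python3 - <<'E'
from h import *
o=r.observe();M=R.from_quat(o['ee_rot']).as_matrix()
s=snap('wrist');W=cloud(s);im=s['pixels'][:,:,::-1];hsv=cv2.cvtColor(im,cv2.COLOR_BGR2HSV);H,S,V=[hsv[...,i].astype(int) for i in range(3)]
tl=lambda p:((p-o['tcp_pos'])@M*1000).round(1)
m=((H<8)|(H>172))&(S>100);m[:188]=0;m[205:]=0;m[:,:305]=0;m[:,330:]=0
n,l,t,c=cv2.connectedComponentsWithStats(m.astype(np.uint8));print('reddot',t[1:],c[1:].round(1),[ (ray(s,q,.09).round(4),tl(ray(s,q,.09))) for q in c[1:]])
g=(H>40)&(H<85)&(S>100);g[:220]=0;g[240:]=0;g[:,:275]=0;g[:,300:]=0
n,l,t,c=cv2.connectedComponentsWithStats(g.astype(np.uint8));print('green',t[1:],c[1:].round(1),[ (ray(s,q,.09).round(4),tl(ray(s,q,.09))) for q in c[1:]])
# slot edges: non-white in rows
for v in range(204,236,3):
    print(v,''.join('#' if (S[v,u]<60 and V[v,u]>170) else ('y' if S[v,u]>60 else 'd') for u in range(300,335)))
b=T=((W-o['tcp_pos'])@M*1000)
B=b[225:250,300:335].reshape(-1,3);hb=hsv[225:250,300:335].reshape(-1,3)
sel=(B[:,0]<75)&(hb[:,1]<90);print('bit',sel.sum(),np.nanpercentile(B[sel],[1,50,99],axis=0).round(1))
print(W[200,300],W[230,280])
E
```

```text
reddot [[312 193   9   9  65]] [[315.9 197. ]] [(array([[ 0.5552, -0.0503,  0.09  ]]), array([[135.8,  -0.5, -18.3]]))]
green [[284 226   8   8  53]] [[287.6 229.3]] [(array([[ 0.5307, -0.0711,  0.09  ]]), array([[135.8, -21.4,   6.1]]))]
204 ###################################
207 ############yyyyyyyy###############
210 #########dddyyyyyyyyydd############
213 #########dddyyyyyyyyydd############
216 #########dddyyyyyyyyddd############
219 #########dddyyyyyyyyddd############
222 #########dddyyyyyyyyddd############
225 #########dddyyyyyyyyddd############
228 ##########ddyyyyyyyyddd############
231 ##########ddyyyyyyyyddd############
234 ########ddddddddddddddd############
bit 164 [[ 24.3  -5.2 -21.7]
 [ 62.7  -1.3 -11.6]
 [ 72.7   4.8  -9.6]]
[ 0.54357723 -0.05063362  0.09031096] [ 0.52501414 -0.07074464  0.09002249]
```

```bash
python3 - <<'E'
from h import *
o=r.observe();M=R.from_quat(o['ee_rot']).as_matrix()
s=snap('wrist');W=cloud(s);im=s['pixels'][:,:,::-1]
tl=lambda p:((p-o['tcp_pos'])@M*1000).round(1)
T=(W-o['tcp_pos'])@M*1000
print('slot +y end',tl(ray(s,[315.5,206.5],.09)),tl(ray(s,[308.5,220],.09)),tl(ray(s,[322.5,220],.09)))
for v in range(230,254,2):
    x=T[v,296:340,0]; k=np.where(x<80)[0]
    if len(k): print(v,k.min()+296,k.max()+296,T[v,k[len(k)//2]+296].round(1),T[v,k.min()+296].round(1),T[v,k.max()+296].round(1))
E
```

```text
slot +y end [[136.   -0.8 -11.2]] [[136.   -5.9  -1. ]] [[136.    4.3  -1. ]]
234 308 320 [ 71.7  -1.4 -11.3] [ 70.8  -4.8 -11.6] [ 71.3   2.  -11.4]
236 308 321 [ 66.   -0.8 -12. ] [ 66.4  -4.7 -11.9] [ 68.4   2.6 -11.2]
238 307 321 [ 63.8  -1.4 -11.6] [ 66.3  -5.3 -10.8] [ 64.3   2.5 -11.4]
240 307 321 [ 60.2  -1.3 -11.7] [ 62.2  -5.2 -11. ] [ 60.    2.5 -11.7]
242 307 321 [ 60.   -1.3 -10.6] [ 61.4  -5.2 -10.1] [ 60.6   2.5 -10.4]
244 307 323 [ 23.8  -0.6 -22.4] [ 24.8  -4.2 -22. ] [ 25.9   3.  -21.6]
246 304 326 [ 21.6  -0.6 -22.2] [ 24.   -5.6 -21.3] [ 24.8   4.3 -21.1]
248 303 327 [ 19.7  -0.6 -22. ] [ 22.8  -6.  -20.8] [ 21.7   4.7 -21.2]
250 302 328 [ 17.2  -0.6 -22. ] [ 24.4  -6.5 -19.3] [ 23.7   5.2 -19.5]
252 302 328 [ 14.1  -0.6 -22.2] [ 21.3  -6.4 -19.5] [ 20.1   5.1 -19.9]
```

>>> apply_moves(commands=[[[2,0.05,0.15,0,0],[2,0,0,0,0],[1.5,0,0,0,0],[0,0,0,0,0],[0,0,0,0,0],[0,0,0,0,0]]])

```text
time_s: 12.55
tcp_pos: [0.5538, -0.0722, 0.172]
ee_rot: [0.539, 0.457, -0.538, 0.458]
ft_force: [-0.5, 0.2, -0.6]
finger_gap: 0.123
```

```bash
cat > look.py <<'E'
from h import *
o=st();M=R.from_quat(o['ee_rot']).as_matrix()
s=snap('wrist');W=cloud(s);im=s['pixels'][:,:,::-1];hsv=cv2.cvtColor(im,cv2.COLOR_BGR2HSV);H,S,V=[hsv[...,i].astype(int) for i in range(3)]
tl=lambda p:((p-o['tcp_pos'])@M*1000).round(1)
T=(W-o['tcp_pos'])@M*1000
m=((H<8)|(H>172))&(S>100)&(abs(W[...,2]-.09)<.005)
n,l,t,c=cv2.connectedComponentsWithStats(m.astype(np.uint8));print('reddot',t[1:,4],c[1:].round(1),[tl(ray(s,q,.09)) for q in c[1:]])
pl=(S<60)&(V>160)&(abs(W[...,2]-.09)<.004)
bt=(T[...,0]>52)&(T[...,0]<75)&(abs(T[...,1])<12)&(abs(T[...,2])<20)&(W[...,2]>.096)
u0=int(c[1,0]) if n>1 else 316
v0=int(c[1,1]) if n>1 else 200
for v in range(v0-6,v0+60,4):
    print(v,u0-24,''.join('B' if bt[v,u] else '#' if pl[v,u] else '.' for u in range(u0-24,u0+25)))
for v in range(v0,v0+60,3):
    k=np.where(bt[v])[0]
    if len(k)>3: print('bit',v,k.min(),k.max(),T[v,k.min()].round(1),T[v,k.max()].round(1))
v=v0+14
k=[u for u in range(u0-14,u0+15) if not pl[v,u]]
if k: print('slot row',v,tl(ray(s,[k[0]-.5,v],.09)),tl(ray(s,[k[-1]+.5,v],.09)))
k=[v for v in range(v0+6,v0+20) if not pl[v,u0]]
if k: print('slot end',tl(ray(s,[u0,k[0]-.5],.09)))
cv2.imwrite('pics/look.png',im)
E
python3 look.py
```

```text
{'time_s': 12.55, 'qpos': [-0.5302, 0.4763, 0.8944, 1.6087, -0.3876, 1.2429, 0.2742], 'tcp_pos': [0.5538, -0.0722, 0.172], 'ft_force': [-0.4823, 0.1597, -0.6032], 'ft_torque': [-0.0474, -0.0032, 0.0042], 'finger_gap': 0.1231}
[[0.002, 0.987, -0.161], [-0.0, -0.161, -0.987], [-1.0, 0.002, -0.0]]
reddot [96] [[312.9 211.8]] [array([[ 82. ,  -2.1, -21.7]])]
205 288 ###.#############################################
209 288 ####################..........###################
213 288 ###################............##########.#######
217 288 #######################.....#####################
221 288 #################################################
225 288 #################.................###########.###
229 288 #################.................###############
233 288 #################...BBBBBBBBBBBBB.###############
237 288 #################..BBBBBBBBBBBBBBB###############
241 288 #################..BBBBBBBBBBBBBBB###############
245 288 ################.......................##########
249 288 ###############..........................########
253 288 ##############...........................########
257 288 ##############............................#######
261 288 ##############............................#######
265 288 #############..............................######
269 288 #############..............................######
bit 235 307 320 [ 71.5  -5.4 -10.8] [ 68.3   2.  -11.8]
bit 238 307 321 [ 65.6  -5.3 -11. ] [ 63.5   2.5 -11.7]
bit 241 307 321 [ 60.3  -5.1 -11.1] [ 60.5   2.5 -11. ]
slot row 225 [[ 82.   -7.1 -13.6]] [[ 82.    3.  -13.6]]
slot end [[ 82.   -2.6 -18.8]]
```

>>> apply_moves(commands=[[[0.5,-0.07,-0.16,0,0],[0,0,0,0,0],[0,0,0,0,0],[0,0,0,0,0]]])

```text
time_s: 13.1
tcp_pos: [0.5527, -0.0703, 0.1661]
ee_rot: [0.539, 0.458, -0.539, 0.458]
ft_force: [0.1, -0.7, -0.5]
finger_gap: 0.118
```

```bash
python3 look.py | grep -v '^2'
```

```text
{'time_s': 13.1, 'qpos': [-0.5322, 0.4802, 0.8916, 1.6189, -0.391, 1.2317, 0.2743], 'tcp_pos': [0.5527, -0.0703, 0.1661], 'ft_force': [0.1492, -0.7343, -0.4553], 'ft_torque': [0.021, -0.0287, 0.0393], 'finger_gap': 0.1184}
[[0.0, 0.987, -0.161], [-0.0, -0.161, -0.987], [-1.0, 0.0, 0.0]]
reddot [100] [[315.1 217.1]] [array([[ 76.1,  -0.8, -20.1]])]
bit 235 308 320 [ 68.5  -4.8 -11.8] [ 69.    2.  -11.6]
bit 238 307 321 [ 64.6  -5.2 -11.3] [ 64.    2.5 -11.5]
bit 241 307 321 [ 60.9  -5.1 -10.8] [ 60.8   2.5 -10.9]
slot row 231 [[ 76.1  -5.8 -11.7]] [[ 76.1   4.1 -11.7]]
slot end [[ 76.1  -0.8 -16.9]]
```

>>> apply_moves(commands=[[[0.3,0.05,0,0,0],[0.3,0,0,0,0],[0.2,0,0,0,0],[0.2,0,0,0,0],[0.1,0,0,0,0],[0,0,0,0,0]]])

```text
time_s: 13.9
tcp_pos: [0.5532, -0.0703, 0.155]
ee_rot: [-0.539, -0.458, 0.539, -0.458]
ft_force: [-0.2, 0.8, -1.9]
finger_gap: 0.118
```

```bash
python3 -c "
from h import *
st()"
```

```text
{'time_s': 13.9, 'qpos': [-0.527, 0.4915, 0.8849, 1.6328, -0.401, 1.21, 0.2821], 'tcp_pos': [0.5532, -0.0703, 0.155], 'ft_force': [-0.2209, 0.815, -1.9], 'ft_torque': [0.0428, 0.043, -0.0069], 'finger_gap': 0.1178}
[[-0.0, 0.987, -0.161], [0.0, -0.161, -0.987], [-1.0, -0.0, -0.0]]
```

>>> apply_moves(commands=[[[0.2,0,0,0,0],[0.2,0,0,0,0],[0.2,0,0,0,0],[0.1,0,0,0,0],[0,0,0,0,0]]])

```text
time_s: 14.52
tcp_pos: [0.5535, -0.0704, 0.1485]
ee_rot: [0.539, 0.458, -0.539, 0.458]
ft_force: [-0.2, 0.7, 4.6]
finger_gap: 0.125
```

```bash
python3 look.py | grep -v '^2'
```

```text
{'time_s': 14.525, 'qpos': [-0.5241, 0.4979, 0.881, 1.6416, -0.4072, 1.1961, 0.2871], 'tcp_pos': [0.5535, -0.0704, 0.1485], 'ft_force': [-0.2091, 0.7093, 4.5859], 'ft_torque': [0.0811, 0.2052, 0.0519], 'finger_gap': 0.1253}
[[0.001, 0.987, -0.161], [-0.0, -0.161, -0.987], [-1.0, 0.001, -0.0]]
reddot [118] [[313.6 226.3]] [array([[ 58.5,  -1.5, -19.9]])]
slot row 240 [[ 58.5  -6.4 -12.2]] [[ 58.5   3.3 -12.2]]
slot end [[ 58.5  -1.8 -17. ]]
```

>>> apply_moves(commands=[[[0.3,0,0,0,0],[0.3,0,0,0,0],[0.3,0,0,0,0],[0.2,0,0,0,0],[0,0,0,0,0]]])

```text
time_s: 15.2
tcp_pos: [0.5543, -0.0707, 0.1401]
ee_rot: [0.54, 0.457, -0.538, 0.458]
ft_force: [-3.5, 1.3, 16.7]
finger_gap: 0.123
```

```bash
python3 -c "
from h import *
st()"
```

```text
{'time_s': 15.2, 'qpos': [-0.5194, 0.5065, 0.8759, 1.6524, -0.417, 1.1776, 0.295], 'tcp_pos': [0.5543, -0.0707, 0.1401], 'ft_force': [-3.5264, 1.3361, 16.7411], 'ft_torque': [0.3829, 1.1144, -0.0418], 'finger_gap': 0.1234}
[[0.003, 0.987, -0.161], [0.001, -0.161, -0.987], [-1.0, 0.003, -0.001]]
```

>>> apply_moves(commands=[[[0,-0.1,0,0,0],[0.1,0,0,0,0],[0.1,0,0,0,0],[0,0,0,0,0]]])

```text
time_s: 15.7
tcp_pos: [0.5545, -0.0708, 0.1399]
ee_rot: [0.541, 0.457, -0.537, 0.459]
ft_force: [-4.4, 2.2, 24.7]
finger_gap: 0.121
```

```bash
python3 -c "
from h import *
st()
w=snap('wrist');cv2.imwrite('pics/f.png',w['pixels'][100:480,140:500,::-1])"
```

```text
{'time_s': 15.7, 'qpos': [-0.5203, 0.5048, 0.8765, 1.6552, -0.4178, 1.1736, 0.2961], 'tcp_pos': [0.5545, -0.0708, 0.1399], 'ft_force': [-4.3963, 2.2122, 24.7362], 'ft_torque': [0.4681, 1.327, -0.032], 'finger_gap': 0.1205}
[[0.006, 0.987, -0.161], [0.001, -0.161, -0.987], [-1.0, 0.006, -0.002]]
```

View pics/f.png

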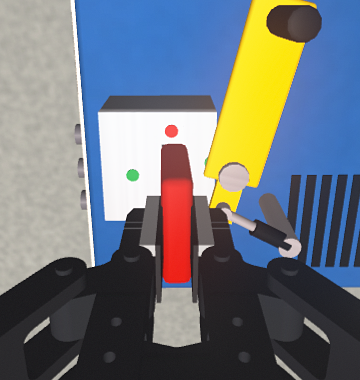

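```bash
python3 - <<'E'
from h import *
o=r.observe();M=R.from_quat(o['ee_rot']).as_matrix()
s=snap('wrist');W=cloud(s);im=s['pixels'][:,:,::-1];hsv=cv2.cvtColor(im,cv2.COLOR_BGR2HSV);H,S,V=[hsv[...,i].astype(int) for i in range(3)]
m=(((H<8)|(H>172))&(S>120));m[:,:290]=0;m[:,350:]=0;m[:237]=0;m[392:]=0
Z=W[...,2]
print(np.nanpercentile(Z[m],[0.5,1,2,5,50,95,98,99,99.5]).round(4))
for v in range(237,392,8):
    print(v,Z[v,317].round(4),W[v,317].round(4)[:2],hsv[v,317])
print('plate',np.nanmedian(Z[215:260,255:290]))
E
```

```text
[0.1165 0.1177 0.1203 0.1261 0.1534 0.1547 0.155  0.1553 0.1599]
237 0.0903 [ 0.5578 -0.0541] [ 90   1 253]
245 0.1173 [ 0.5585 -0.0489] [  0 124 130]
253 0.1281 [ 0.5585 -0.0486] [  0 122 132]
261 0.1358 [ 0.5583 -0.049 ] [  0 126 132]
269 0.1442 [ 0.5583 -0.0489] [  0 129 130]
277 0.1515 [ 0.5583 -0.0489] [  1 146 141]
285 0.154 [ 0.5579 -0.0509] [  1 187 233]
293 0.1539 [ 0.5574 -0.0541] [  1 194 243]
301 0.1542 [ 0.5569 -0.0571] [  1 198 242]
309 0.1544 [ 0.5564 -0.0602] [  1 202 242]
317 0.1544 [ 0.5559 -0.0635] [  1 207 241]
325 0.1537 [ 0.5553 -0.0672] [  1 210 241]
333 0.1533 [ 0.5547 -0.0708] [  1 216 240]
341 0.1535 [ 0.5541 -0.0741] [  1 219 240]
349 0.1549 [ 0.5537 -0.0767] [  1 221 239]
357 0.1527 [ 0.5529 -0.0817] [  1 223 239]
365 0.1542 [ 0.5525 -0.0842] [  1 224 239]
373 0.1542 [ 0.5519 -0.0879] [  1 229 238]
381 0.1535 [ 0.5512 -0.0921] [  1 230 233]
389 -0.0018 [ 0.5308 -0.2229] [ 21  19 178]
plate 0.08992567589024214
```

>>> apply_moves(commands=[[[-0.06,0,0,0,0],[0,0,0,0.12,0],[0,0,0,0.15,0],[0,0,0,0.15,0],[0,0,0,0.15,0],[0,0,0,0,0]]])

```text
time_s: 16.55
tcp_pos: [0.5542, -0.0715, 0.1399]
ee_rot: [0.648, 0.287, -0.644, 0.289]
ft_force: [-3.0, 1.6, 21.6]
finger_gap: 0.119
```

```bash
cat > yaw.py <<'E'
from h import *
o=st();M=R.from_quat(o['ee_rot']).as_matrix()
print('turn',np.arctan2(.987,-.1605)-np.pi/2-0+0 if 0 else round(float(np.arctan2(-.1605,.987)-np.arctan2(M[1,1],M[0,1])),3),'tool force',(M.T@o['ft_force']).round(1),'tool tq',(M.T@o['ft_torque']).round(2))
s=snap('wrist');W=cloud(s);im=s['pixels'][:,:,::-1];hsv=cv2.cvtColor(im,cv2.COLOR_BGR2HSV);H,S,V=[hsv[...,i].astype(int) for i in range(3)]
m=(((H<8)|(H>172))&(S>150)&(W[...,2]>.148)&(W[...,2]<.175))
P=W[m];c=np.median(P,0);u=np.linalg.svd(P[:,:2]-P[:,:2].mean(0),full_matrices=False)[2][0];u*=np.sign(u[1]) 
print('handle top',len(P),c.round(4),'key turn',round(float(np.arctan2(.987,.1605)-np.arctan2(u[1],u[0])),3))
E
python3 yaw.py
```

```text
{'time_s': 16.55, 'qpos': [-0.599, 0.559, 1.0173, 1.6576, -0.505, 1.2068, -0.1996], 'tcp_pos': [0.5542, -0.0715, 0.1399], 'ft_force': [-3.0361, 1.5507, 21.6256], 'ft_torque': [0.3671, 1.1257, 0.0035], 'finger_gap': 0.119}
[[0.005, 0.743, -0.669], [-0.001, -0.669, -0.743], [-1.0, 0.005, -0.003]]
turn 0.572 tool force [-21.6  -3.2   0.8] tool tq [-0.   -0.48 -1.08]
handle top 3018 [ 0.5561 -0.0697  0.1537] key turn 0.571
```

Turning freely at 0.57 rad with almost no torque about the axis. Next I turn the rest.

>>> apply_moves(commands=[[[0,0,0,0.15,0],[0,0,0,0.15,0],[0,0,0,0.15,0],[0,0,0,0.15,0],[0,0,0,0.15,0],[0,0,0,0.06,0],[0,0,0,0,0],[0,0,0,0,0]]])

```text
time_s: 17.6
tcp_pos: [0.5535, -0.0722, 0.1399]
ee_rot: [0.709, 0.009, -0.705, 0.011]
ft_force: [-4.0, 0.9, 22.6]
finger_gap: 0.119
```

```bash
python3 yaw.py
```

```text
{'time_s': 17.6, 'qpos': [-0.6852, 0.658, 1.2075, 1.6608, -0.641, 1.2747, -0.8936], 'tcp_pos': [0.5535, -0.0722, 0.1399], 'ft_force': [-4.023, 0.8787, 22.6416], 'ft_torque': [0.2296, 1.2713, -0.0146], 'finger_gap': 0.1188}
[[0.004, 0.028, -1.0], [-0.002, -1.0, -0.028], [-1.0, 0.002, -0.004]]
turn 1.381 tool force [-22.7  -1.    3.9] tool tq [ 0.01 -1.26 -0.27]
handle top 3050 [ 0.5561 -0.0722  0.1538] key turn 1.377
```

>>> apply_moves(commands=[[[0,0,0,0.04,0],[0,0,0,0,0],[-0.15,0,0,0,0],[-0.15,0,0,0,0],[0,0,0,0,0]]])

```text
time_s: 18.27
tcp_pos: [0.5529, -0.0718, 0.1403]
ee_rot: [0.708, -0.005, -0.706, -0.003]
ft_force: [-1.3, -1.4, 9.2]
finger_gap: 0.12
```

```bash
python3 yaw.py
```

```text
{'time_s': 18.275, 'qpos': [-0.6882, 0.6605, 1.2123, 1.6604, -0.6424, 1.2784, -0.9327], 'tcp_pos': [0.5529, -0.0718, 0.1403], 'ft_force': [-1.2997, -1.419, 9.2374], 'ft_torque': [-0.2179, 0.3756, -0.0002], 'finger_gap': 0.1197}
[[0.002, -0.012, -1.0], [-0.002, -1.0, 0.012], [-1.0, 0.002, -0.002]]
turn 1.421 tool force [-9.2  1.5  1.3] tool tq [-0.   -0.37  0.22]
handle top 3039 [ 0.5559 -0.0718  0.1541] key turn -1.726
```

>>> apply_moves(commands=[[[-0.15,0,0,0,0],[-0.15,0,0,0,0],[0,0,0,0,0],[0,0,0,0,0.15],[0,0,0,0,0.2],[0,0,0,0,0.3],[0,0,0,0,0.4],[0,0,0,0,0.5],[0,0,0,0,0.5]]])

```text
time_s: 19.45
tcp_pos: [0.5522, -0.0701, 0.1417]
ee_rot: [0.707, -0.004, -0.707, -0.004]
ft_force: [0.5, 1.0, 0.0]
finger_gap: 0.499
```

```bash
python3 yaw.py
```

```text
{'time_s': 19.45, 'qpos': [-0.6894, 0.658, 1.2115, 1.6584, -0.6398, 1.2834, -0.9358], 'tcp_pos': [0.5522, -0.0701, 0.1417], 'ft_force': [0.5198, 0.9513, 0.0423], 'ft_torque': [-0.0249, -0.0181, -0.0216], 'finger_gap': 0.4994}
[[0.0, -0.011, -1.0], [0.0, -1.0, 0.011], [-1.0, -0.0, -0.0]]
turn 1.421 tool force [-0.  -1.  -0.5] tool tq [0.02 0.02 0.02]
handle top 3227 [ 0.5549 -0.0713  0.1577] key turn -1.722
```

>>> apply_moves(commands=[[[-2,0,0,0,0.5],[-4,0,0,0,0.5],[-5,0,0,0,0.5],[-3,2,3,0,0.5],[0,4,4,0,0.5],[0,4,4,0,0.5],[0,4,0,0,0.5],[0,0,0,0,0.5],[0,0,0,0,0.5]]])

```text
time_s: 20.62
tcp_pos: [0.4409, -0.2089, 0.2825]
ee_rot: [0.708, -0.004, -0.707, -0.004]
ft_force: [0.6, -0.1, -0.2]
finger_gap: 0.497
```

```bash
python3 - <<'E'
from h import *
st();s=snap('scene');t=snap('top');w=snap('wrist')
a=cv2.resize(s['pixels'][170:320,200:400,::-1],(400,300));b=cv2.resize(t['pixels'][150:290,280:420,::-1],(400,400));c=cv2.resize(w['pixels'][:,:,::-1],(400,300))
cv2.imwrite('pics/g.png',np.hstack([np.vstack([a,c])[:600],np.vstack([b,np.zeros((200,400,3),np.uint8)])]))
E
```

```text
{'time_s': 20.625, 'qpos': [-0.5598, 0.301, 1.2432, 1.6081, -0.2882, 1.4387, -0.8745], 'tcp_pos': [0.4409, -0.2089, 0.2825], 'ft_force': [0.6436, -0.1343, -0.2264], 'ft_torque': [-0.0156, 0.0197, 0.0263], 'finger_gap': 0.4966}
[[0.001, -0.012, -1.0], [0.0, -1.0, 0.012], [-1.0, -0.0, -0.001]]
```

View pics/g.png

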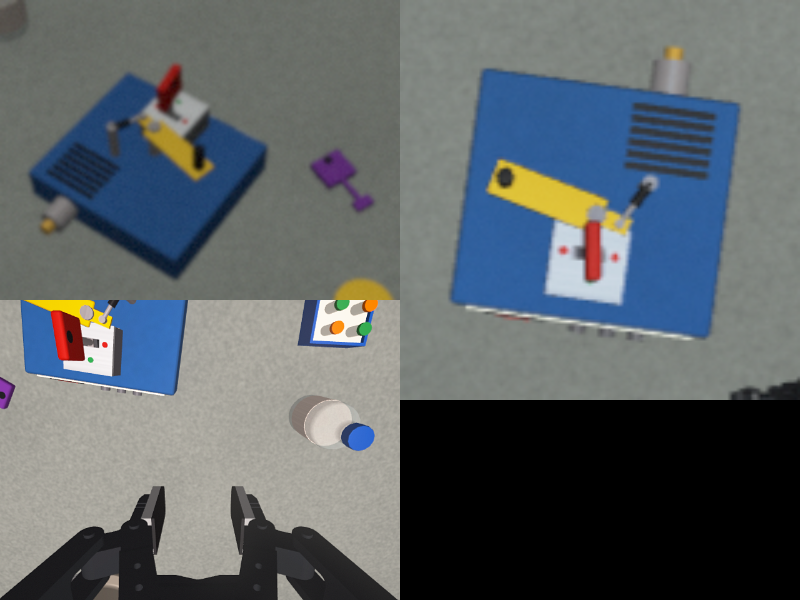

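The last view shows the shutter open, with the blade at (545,190) in the top crop. The key stands upright in the switch at (594,250), turned toward the green marks, and the gripper is clear of it. The bottle and the rack are in place.

```bash
python3 - <<'E'
from h import *
s=snap('wrist');W=cloud(s);hsv=cv2.cvtColor(s['pixels'],cv2.COLOR_RGB2HSV).astype(int);H,S=hsv[...,0],hsv[...,1]
m=((H<8)|(H>172))&(S>120)&(W[...,2]>.1)&(W[...,2]<.17);P=W[m]
t=P[P[:,2]>.154];u=np.linalg.svd(t[:,:2]-t[:,:2].mean(0),full_matrices=False)[2][0];u*=np.sign(u[0])
print(len(P),len(t),t.mean(0).round(4),'turn',np.arctan2(.987,.1605)-np.arctan2(u[1],u[0]),np.percentile(P[:,2],[1,99]))
for n in('top',):
    q=snap(n);V=cloud(q)
    h2=cv2.cvtColor(q['pixels'],cv2.COLOR_RGB2HSV).astype(int)
    for nm,(a,b,c,d),ref in(('jar',(195,245,155,200),.1),('bottle',(465,510,262,302),.15)):
        A=V[c:d,a:b].reshape(-1,3);A=A[A[:,2]>ref-.015];print(nm,A.mean(0).round(3))
import pickle
d=pickle.load(open('d.pkl','rb'))['top'];V=cloud(d)
for nm,(a,b,c,dd),ref in(('jar',(195,245,155,200),.1),('bottle',(465,510,262,302),.15)):
    A=V[c:dd,a:b].reshape(-1,3);A=A[A[:,2]>ref-.015];print(nm,A.mean(0).round(3))
r.hand_in()
E
```

```text
3093 1566 [ 0.5524 -0.0727  0.1575] turn 1.4208934913511722 [0.121102   0.15937285]
jar [0.702 0.225 0.101]
bottle [ 0.469 -0.22   0.641]
jar [0.702 0.225 0.101]
bottle [ 0.442 -0.394  0.15 ]
the job is handed in; nothing more can be done
```

The laser is switched on and I have handed the job in. I flicked the yellow shutter to its open stop and drew the red key from its stand. I then pushed it down to the switch's hard floor, turned it clockwise to ON, let go and backed the gripper off. The job finished at about 21 s of the 72 s allowed.

- **Key turn:** it measures 1.42 rad. The ON stop is at 1.40, so the difference is measuring error.
- **Key height:** the top of the handle is at 157.5 mm, against 158 mm expected for a released, captive key. It stands upright in the slot at (0.552, -0.073).
- **Forces:** the highest reading was about 25 N, pressing down while the key was on the floor. There was practically no torque about the axis while turning. About 9 N of sideways force showed while drawing the key out.
- **Shutter:** it was still open in the last pictures.
- **Bystanders:** the jar's measured position is unchanged, and the bottle and tube rack were standing in the last views. The numeric check on the bottle failed because the arm blocked the top camera there (it read a height of 0.641 m). I did not measure the rack.

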